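Take the battery cover off the packing scale

ROBOT

A 6-joint arm with a two-finger parallel gripper is mounted at the origin on the work surface. World frame = base frame: x ahead of the robot, y to its left, z up, the work surface at z = 0. Lengths are in mm, angles in degrees, forces in N, time in s.
With the tool pointing down it reaches from about 250 to 800 mm from the base axis. Payload 3.9 kg.
Tool frame: the origin (TCP) lies where the fingers leave the gripper's body, on its centre line; the fingertips stand 73 mm ahead of it and the grasp point (between the pads) lies 54 mm ahead of it; z points along the fingers, y is the line along which they close (so a half turn about z gives the same grasp; the last joint's range is limited). The gripper opens to 85 mm and grips with 20 to 120 N. Pads are 22 mm wide; open, the fingers measure 114 mm over their backs; the gripper's body (76 mm by 85 mm) begins 54 mm behind the grasp point. The pads swing forward as they close: fully open they stand 13 mm farther back than shut.
Start: joints at [-70.187, 14.897, -7.913, 67.191, 0, 90], TCP at [177.944, -493.915, 303.904] pointing down, gripper open.
Joint ranges: [-159.42, 159.42], [-47.68, 98.78], [-73.54, 78.23], [-108.79, 121.32], [-90, 84.71], [-180, 180]. Speed limits (degrees/s): [147.25, 147.25, 180, 180, 180, 180].

INTERFACE

Orientations are given as [roll, pitch, yaw] about the fixed x, y, z axes, in that order (R = Rz(yaw) Ry(pitch) Rx(roll)).
In Python, from bench import r gives the robot as it stands.
- The arm moves only by the shell command python3 -m crank 'ROWS' [FORCE]. ROWS is JSON, a list of rows, each a list of 7 numbers: the shift along the world's x, y, z in m, then the turn, a rotation vector about the world's x, y, z in degrees, then the opening, from 0 (shut) to 1 (fully open). In form: [[x, y, z, rx, ry, rz, gripper], ...]. A call has 1 to 20 rows; each row is the pose to reach, as a shift and turn from the pose commanded when the call began; what a row does not reach only later rows make up. A row lasts 1/8 s, in which the tool goes at most 62.5 mm and 10.7 degrees, less where a joint would pass 70% of its speed; a pose out of reach is approached as far as the arm can. A call with a gripper value outside its range is refused whole. The fingers move at their own pace and stop on an object; FORCE is the grip in N (left out, the last holds). Time passes only in rows, so rows that repeat a pose let the fingers close. It gives the time, the measured TCP pose, the force, the opening and the grip force at its end, in the units of the state.
- r.get_state(): the state, without advancing time (a new reading comes with each control period).
- r.capture(name): name is "scene" or "top" or "wrist"; returns a dict with "img" (480x640x3 uint8, red, green, blue), "camera_matrix" (3x3 intrinsics, pixels), "R" (3x3) and "t" (3): a world point X has camera coordinates R X + t; the wrist camera has in their place "tool_from_camera" (4x4, takes a point from camera to tool coordinates, whose origin is the TCP and whose axes are the flange's). Camera axes: x right, y down, z forward; pixel columns grow to the right and rows downward; lengths in mm; the calibration is good to about 2 mm. A picture is of the moment at which its call begins: read the wrist's pose just before it. There is no depth.
- r.finish_job(): hands the job in; it is judged then, once.
The state is a dict: "time": time; "joint_positions": joint angles; "joint_vel": joint speeds; "joint_efforts": joint torques, N m; "ee_pos": TCP position; "tcp_rot": TCP orientation; "contact_force": force on the tool from outside, world axes, zero at the start; "ft_torque": the same for the moment, N m; "finger_gap": opening from 0.0 (shut) to 1.0 (fully open); "grip_force": force on a finger pad.
Only numpy, scipy, OpenCV 4.12 (cv2) and the standard library are available. Lean on these libraries where they do the work, as an engineer would, in place of code of your own. Each camera call takes 0.05 s, during which the arm holds its last target. There are 200 camera calls.

TASK

The packing scale's batteries need changing. Gently press in the red release tab on the scale's front until the battery cover pops up, swing the cover up about its rear pins until it stands open against the black rest, then unhook it and put it in the blue parts bin. Leave the jars where they stand.

Things in the scene. Friction and masses are not known exactly. Their poses are not given: they have to be found in the camera images.
- scale: White bench scale, fixed, 355 mm long (its x), 240 wide (y). Origin on the table under the battery console; +x runs from the console's front face (x=-55) to the aluminium weighing platter (x 62 to 297, top z=92). Console top z=70. Battery bay |y|<50, front wall 62 high; in it green batteries (fixed, tops z=52) and a sprung ejector pin at x=-8 that lifts the cover.
- pin_seat (a point): Seat of the cover's pins, (30, 0, 68) mm in the scale's frame, its axes. Pin troughs at |y| 50 to 60: floor z=65, open to above for x 14 to 29, but grey hoods (x 29 to 55, z 72.5 to 78) cover the pins as seated: to come out, the cover must first be drawn 8 to 14 mm to the scale's -x, then lifted.
- rest_top (a point): Middle of the front top edge of the black back rest behind the pins: x=38.5, z=98 mm in the scale's frame, 90 wide (y), axes the scale's. Swung past upright, the cover leans on it about 12 degrees beyond vertical and stays there.
- cover: Loose grey battery cover, 0.07 to 0.12 kg. Origin in the middle of its pin line (steel pins 6 mm thick along y, 114 over the ends). Shut, its axes equal the scale's. Plate 96 wide (y), 4 thick (z -2 to 2), x 0 to -80, with a yellow lip at the free end. Two claws at |y| 29 to 39, x -77 to -64, hang down to z=-28, held by the tab; a rib at |y|<20, x -79 to -76, goes to z=-12.
- lip (a point): Middle of the cover's yellow lip, (-84, 0, -1) mm in the cover's frame, its axes. Lip x -92 to -76, z -6 to 4 (10 mm thick), 96 wide; overhangs the console front by 7 mm. Pinch it across its 10 mm between the claws (|y|<25). When freed, the ejector swings the cover up about 0.27 rad (lip up 24 mm) and it stays up once the tab is let go; anything over the lip stops that.
- bin: Blue open-topped parts bin, fixed, 160 (x) by 190 (y) by 50 high, walls and floor 4 to 5 mm. Origin under its centre. It stands to the left or to the right of the scale.
- jar1: Jar full of brown nuts, clear lid, tan label, 69 mm across, 84 high, origin under its centre; on a wooden board 6 high (150 by 190) across the scale from the bin.
- jar2: Second jar, same.
- jar3: Third jar, same.
- tab: Red release tab on the console front, 28 wide (y), 20 tall (z 36 to 56 mm above the table), 23 mm out of the front face and 16 mm further out than the lip. Origin: centre of its outer face, at (-78, 0, 46) in the scale's frame; axes the scale's. Pushed along +x: 10 mm to a hard stop, sprung, 2 N to start, 8 N fully in; the cover is freed at about 7 mm. Delicate: keep below 30 N.
There are look-alikes about, which are no part of the job. Leave any brown look-alike of the bin alone.

How it is judged (in metres and radians):
On the way, in this order (a step that is already met when the one before it is completed fails the run):
1. the release tab is pressed in (6.5 mm or more) by the fingers while the cover is still seated on its pins (x of tab in the frame of scale above -0.0715 m and distance between cover and pin_seat below 0.012 m and angle between cover's own z axis and vertical below 0.7 rad), for 0.1 s.
2. the cover is swung up to 75 degrees or more with its pins still in their seat (within 14 mm) (angle between cover's own z axis and vertical above 1.3 rad and distance between cover and pin_seat below 0.014 m), for 0.2 s.
At the end, for the whole second after the job is handed in: The cover lies or stands in the blue bin: both its pin line and its lip inside the bin's outline (within 85 mm of its centre along the bin's x and 100 mm along y) and less than 110 mm above the table, resting on the bin, at rest; the jars are upright and within 30 mm of where they were (x of lip in the frame of bin between -0.085 and 0.085 m and y of lip in the frame of bin between -0.1 and 0.1 m and x of cover in the frame of bin between -0.085 and 0.085 m and y of cover in the frame of bin between -0.1 and 0.1 m and z of each of cover, lip in the frame of bin below 0.11 m and contact force between cover and bin above 0.2 N and linear speed of cover below 0.03 m/s); the robot touches nothing.
It fails at once if a jar is moved more than 30 mm or tipped (distance of any of jar1, jar2, jar3 from where it was at the start of the episode above 0.03 m or angle between any of jar1, jar2, jar3's own z axis and vertical above 0.4 rad).
It fails at once if the release tab is loaded above 35 N (contact force between the fingers and tab above 35 N).
It also fails if it takes over 72 s, if anything falls off the work surface, if the arm or the gripper's body presses on something with over 40 N, if the wrist force passes 120 N, or if a joint passes its speed limit or range.

## Working session

There is one attempt and no reset: what is moved stays moved. The work goes in short steps, Python scripts to look and compute and a shell command to move; the robot and the scene stay as the last step left them, time stands still between calls to the robot, and variables do not carry over. Pictures are saved under pics/ and viewed, at most 14 in all, crops included, and the job is handed in when it is done.

```bash
ls; mkdir -p pics
python3 - <<'E'
from bench import r
import cv2,pickle
d={}
for n in("scene","top"):
    c=r.capture(n);d[n]=c
    cv2.imwrite(f"pics/{n}0.png",c["img"][:,:,::-1])
    print(n,c["camera_matrix"].round(1).tolist(),c["R"],c["t"])
pickle.dump(d,open("cams.pkl","wb"))
print(r.get_state())
E
```

```text
pics
scene [[455.9, 0.0, 321.6], [0.0, 455.9, 232.3], [0.0, 0.0, 1.0]] [[-0.17043207  0.98527238 -0.01382895]
 [ 0.84890403  0.13968838 -0.50975397]
 [-0.50031476 -0.09861787 -0.86020908]] [  55.83073066 -315.45141196 1217.27806429]
top [[444.4, 0.0, 326.9], [0.0, 444.4, 235.9], [0.0, 0.0, 1.0]] [[-7.04112027e-03 -9.99974415e-01 -1.26206842e-03]
 [-9.81040182e-01  7.15223275e-03 -1.93672423e-01]
 [ 1.93676495e-01 -1.25530994e-04 -9.81065441e-01]] [ -9.1983927  460.80562432 922.13070372]
{'time': 0.1, 'joint_positions': array([-7.01893749e+01,  1.49306866e+01, -7.97971590e+00,  6.71900683e+01,
        8.38906887e-04,  8.99990977e+01]), 'joint_vel': array([-0.01197904,  0.00620367,  0.11675834, -0.0233166 ,  0.05316184,
        0.01857933]), 'joint_efforts': array([-9.47491317e-04, -4.06508052e+01,  2.54527563e+01,  1.00826821e-02,
       -7.15370334e-05, -4.90159380e-06]), 'ee_pos': array([ 177.76399178, -493.46062947,  303.15085873]), 'tcp_rot': array([-1.79899529e+02, -8.40487784e-04,  1.98115259e+01]), 'contact_force': array([-0.21277589, -0.76360393, -0.40596267]), 'ft_torque': array([-0.00637585,  0.02722135, -0.00187047]), 'grip_force': 0.0, 'finger_gap': 0.9996542527540778}
```

View pics/scene0.png

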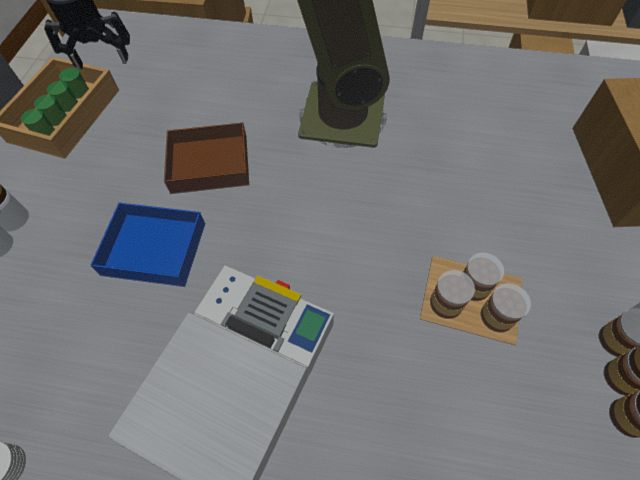

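View pics/top0.png

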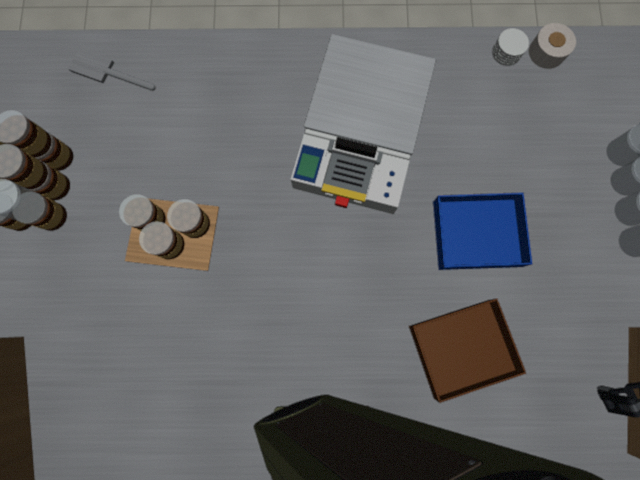

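Both views show one scale with a red tab (scene ~(283,286), top ~(342,202)) and a yellow lip (scene (277,289), top (344,191)). The blue bin is at scene (150,243) and top (483,231). Its brown look-alike at scene (207,157), top (467,350) stays untouched, as does the wooden box of green cells at scene (55,105). The three jars on the board are at top (140,212), (158,238) and (186,217). Next I'll enlarge the console for pixel reading.

Run:
```python
import cv2,pickle,numpy as np
d=pickle.load(open("cams.pkl","rb"))
a=d["scene"]["img"][255:365,190:340];b=d["top"]["img"][120:220,285:420]
a=cv2.resize(a,None,fx=4,fy=4,interpolation=cv2.INTER_CUBIC)[:,:,::-1]  #600x440 
b=cv2.resize(b,None,fx=4,fy=4,interpolation=cv2.INTER_CUBIC)[:,:,::-1]  #540x400
def grid(i,x0,y0,f,st):
    i=i.copy()
    for k in range(0,i.shape[1],st*f):cv2.putText(i,str(x0+k//f),(k,10),0,.35,(0,0,255));cv2.line(i,(k,0),(k,i.shape[0]),(255,0,255),1) if 0 else cv2.line(i,(k,12),(k,18),(0,0,255))
    for k in range(0,i.shape[0],st*f):cv2.putText(i,str(y0+k//f),(0,k+4),0,.35,(0,0,255))
    return i
cv2.imwrite("pics/c1.png",grid(a,190,255,4,10));cv2.imwrite("pics/c2.png",grid(b,285,120,4,10))
```

```text
(no output)
```

View pics/c1.png

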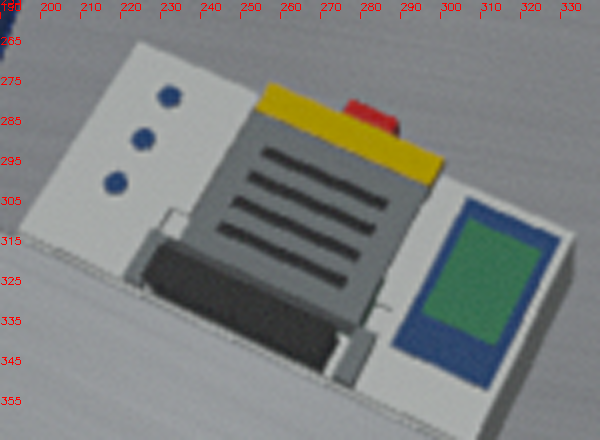

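View pics/c2.png

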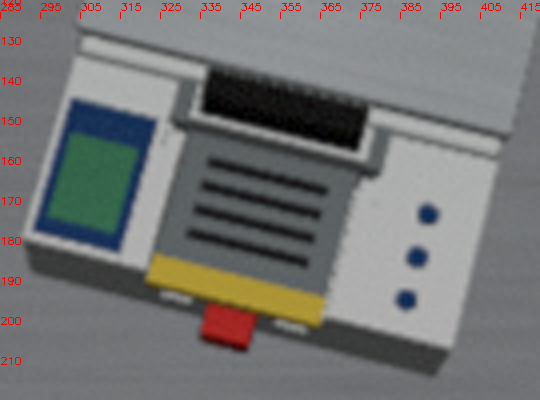

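```bash
cat > h.py <<'E'
import numpy as np,pickle
from scipy.optimize import least_squares
d=pickle.load(open("cams.pkl","rb"))
def proj(n,X):
    c=d[n];Y=np.atleast_2d(X)@c["R"].T+c["t"];q=Y@c["camera_matrix"].T;return q[:,:2]/q[:,2:]
def tri(ps,pt):
    return least_squares(lambda X:np.r_[(proj("scene",X)-ps).ravel(),(proj("top",X)-pt).ravel()],[500,0,50])
E
python3 - <<'E'
from h import *
S=lambda x,y:np.array([x,y])/4+[190,255]-.375
T=lambda x,y:np.array([x,y])/4+[285,120]-.375
P={"fR":(S(138,42),T(452,347)),"fL":(S(575,235),T(28,238)),"liR":(S(256,110),T(325,297)),"liL":(S(433,187),T(153,254))}
for k,v in P.items():
    o=tri(*v);print(k,o.x.round(1),"res",o.fun.round(2))
obs=[("scene",(-55,-120,70),S(138,42)),("scene",(-55,120,70),S(575,235)),("top",(-55,120,70),T(28,238)),("top",(-55,-120,70),T(452,347)),
("scene",(-62,-48,72),S(268,83)),("scene",(-62,48,72),S(445,160)),("scene",(-46,-48,72),S(256,110)),("scene",(-46,48,72),S(433,187)),
("top",(-46,48,72),T(153,254)),("top",(-46,-48,72),T(325,297))]
def W(p,L):
    c,s=np.cos(p[3]),np.sin(p[3]);return np.array([[c,-s,0],[s,c,0],[0,0,1]])@L+p[:3]
f=lambda p:np.concatenate([proj(n,W(p,np.array(L,float)))[0]-q for n,L,q in obs])
o=least_squares(f,[600,0,0,-.2]);p=o.x
print("scale",p[:3].round(1),np.degrees(p[3]),o.fun.round(1))
o2=least_squares(lambda p:f([p[0],p[1],0,p[2]]),[600,0,-.2]);print("z=0 fit",o2.x[:2].round(1),np.degrees(o2.x[2]),abs(o2.fun).max())
for L in((-78,0,46),(-54,0,67),(30,0,68)):print(L,W(p,np.array(L)).round(1), proj("top",W(p,np.array(L))).round(1))
# bin
B=[((120,205),(523,193)),((204,212),(434,197)) ]
for a,b in [((120,205),(531,265)),((204,212),(438,269)),((187,284),(434,197)),((93,267),(523,193))]:
    o=tri(np.array(a),np.array(b));print("bin",o.x.round(1),o.fun.round(1))
for a in[(434,197),(523,193),(531,265),(438,269)]:pass
E
```

```text
fR [ 518.8 -164.3   71.4] res [-0.14 -0.01 -0.14  0.04]
fL [582.2  65.7  68.4] res [-0.94  0.03 -1.06  0.21]
liR [546.3 -96.4  73.9] res [-0.26 -0.01 -0.28  0.07]
liL [571.2  -3.6  73.3] res [-0.44  0.   -0.48  0.11]
scale [ 6.033e+02 -6.320e+01  6.000e-01] -15.363394470916427 [-0.   0.  -0.2 -0.3 -1.8 -0.  -0.2  0.3  0.4  0.2 -0.3 -0.1 -0.6  0.2
 -1.   0.3  0.   0.   0.1  0.3]
z=0 fit [603.2 -63.3] -15.355334313746782 1.736318448926795
(-78, 0, 46) [528.1 -42.5  46.6] [[340.3 205.6]]
(-54, 0, 67) [551.2 -48.9  67.6] [[343.4 192.8]]
(30, 0, 68) [632.2 -71.1  68.6] [[353.  157.1]]
bin [ 394.5 -453.4   35.9] [-0.6 -0.1 -0.6  0.2]
bin [ 387.1 -251.8   44.9] [ 0.8  0.1  0.7 -0.2]
bin [ 551.6 -250.2   21.4] [-2.5 -0.2 -2.6  0.8]
bin [ 554.2 -446.2   41.3] [-1.5 -0.2 -1.5  0.6]
```

```bash
cat >> h.py <<'E'
from scipy.spatial.transform import Rotation as Ro
SC=np.array([603.2,-63.3,0.6]);YAW=-15.36
RZ=Ro.from_euler("z",YAW,degrees=True).as_matrix()
def w(L):return RZ@np.array(L,float)+SC
def loc(X):return RZ.T@(np.array(X)-SC)
def rot(phi):
    f=np.radians(phi);ex,ey,ez=RZ.T
    return np.c_[ey,ex*np.sin(f)+ez*np.cos(f),ex*np.cos(f)-ez*np.sin(f)]
def cur():
    from bench import r
    s=r.get_state();return np.array(s["ee_pos"]),Ro.from_euler("xyz",s["tcp_rot"],degrees=True).as_matrix(),s
def go(L,phi,ahead=73,base=None):
    "shift m, rotvec deg so that the point `ahead` mm before the TCP is at scale-frame L with tool dip phi"
    p,R,s=cur() if base is None else base
    Rt=rot(phi);T=w(L)-ahead*Rt[:,2]
    return np.r_[(T-p)/1000,Ro.from_matrix(Rt@R.T).as_rotvec(degrees=True)].round(4).tolist()
def rep(ahead=73):
    p,R,s=cur();Lz=RZ.T@R[:,2]
    print("t",round(s["time"],2),"point",loc(p+ahead*R[:,2]).round(1),"dip",np.degrees(np.arctan2(-Lz[2],Lz[0])).round(1),"side",Lz[1].round(3),"F(scale)",(RZ.T@s["contact_force"]).round(1),"gap",round(s["finger_gap"],3),"grip",s["grip_force"],"j",s["joint_positions"].round(0))
E
python3 -c "
from h import *
print(go((-140,0,150),30))"
```

```text
[0.2295, 0.484, -0.1161, -42.2881, -45.707, 49.5569]
```

```bash
python3 -m crank '[[0.05,0.12,0,0,0,0,1],[0.12,0.3,0,0,0,0,0.5],[0.2,0.45,-0.03,-10,-11,12,0],[0.23,0.484,-0.06,-20,-22,24,0],[0.23,0.484,-0.08,-32,-34,37,0],[0.23,0.484,-0.1,-42.3,-45.7,49.6,0],[0.23,0.484,-0.116,-42.3,-45.7,49.6,0],[0.23,0.484,-0.116,-42.3,-45.7,49.6,0],[0.23,0.484,-0.116,-42.3,-45.7,49.6,0],[0.23,0.484,-0.116,-42.3,-45.7,49.6,0],[0.23,0.484,-0.116,-42.3,-45.7,49.6,0],[0.23,0.484,-0.116,-42.3,-45.7,49.6,0]]'
python3 - <<'E'
from h import *
from bench import r
rep();p,R,s=cur()
c=r.capture("wrist");import cv2
cv2.imwrite("pics/w1.png",c["img"][:,:,::-1]);pickle.dump((c,p,R),open("w1.pkl","wb"))
print(c["tool_from_camera"].round(3),c["camera_matrix"])
print(go((-110,0,36),30))
E
```

```text
time: 1.6
ee_pos: [434.7, 5.9, 233.0]
tcp_rot: [123.4, 0.8, 73.4]
contact_force: [-0.2, -0.5, 0.6]
finger_gap: 0.0
grip_force: 0.0
t 1.6 point [-119.9   20.2  192.2] dip 33.4 side -0.026 F(scale) [-0.1 -0.5  0.6] gap 0.0 grip 0.0 j [ 16.  -4. -74. -31. -27. 109.]
[[-1.0000e-03 -9.4600e-01 -3.2300e-01  8.3508e+01]
 [ 1.0000e+00 -1.0000e-03 -0.0000e+00 -7.1200e-01]
 [-0.0000e+00 -3.2300e-01  9.4600e-01 -6.9751e+01]
 [ 0.0000e+00  0.0000e+00  0.0000e+00  1.0000e+00]] [[427.92253503   0.         316.04917837]
 [  0.         427.92253503 236.81042886]
 [  0.           0.           1.        ]]
[0.0014, -0.0229, -0.1602, -0.149, -3.4768, 1.3121]
```

View pics/w1.png

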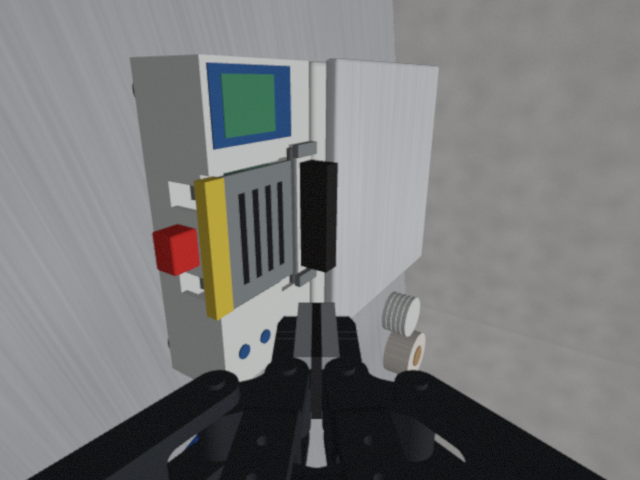

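The wrist view shows the tab at (176,250), the yellow lip at x≈215 and y 180–318, the LCD on the +y side and the rest at (318,215). The elbow is at its fold limit, so I'll press with a steeper dip. First I'll check the scale pose against this view.

```bash
cat >> h.py <<'E'
def wproj(c,p,R,X):
    M=c["tool_from_camera"];Y=(np.atleast_2d(X)-p)@R;Y=(Y-M[:3,3])@M[:3,:3]
    q=Y@c["camera_matrix"].T;return q[:,:2]/q[:,2:]
E
python3 - <<'E'
from h import *
c,p,R=pickle.load(open("w1.pkl","rb"))
pts={(-55,120,70):(198,60),(-46,48,72):(222,180),(-46,-48,72):(232,305),(-62,48,72):(197,182),(-62,-48,72):(208,318)}
for L,q in pts.items():
    print(L,wproj(c,p,R,w(L)).round(1),q, "mm/px",np.linalg.norm(w(L)-p)/428)
for y in(14,-14):
  for z in (36,56):print(y,z,wproj(c,p,R,w((-78,y,z))).round(0))
print(go((-112,0,90),65), go((-112,0,40),65))
E
```

```text
(-55, 120, 70) [[199.8  54.5]] (198, 60) mm/px 0.5317244132197657
(-46, 48, 72) [[223.5 177.8]] (222, 180) mm/px 0.4933044516616028
(-46, -48, 72) [[233.7 310.3]] (232, 305) mm/px 0.5162478223139575
(-62, 48, 72) [[204.6 182.6]] (197, 182) mm/px 0.47031812581341176
(-62, -48, 72) [[217.3 320.2]] (208, 318) mm/px 0.49432951710715095
14 36 [[152. 232.]]
14 56 [[172. 238.]]
-14 36 [[157. 271.]]
-14 56 [[177. 278.]]
[0.0307, -0.0309, -0.0766, 9.4809, 30.1722, 1.0306] [0.0307, -0.0309, -0.1266, 9.4809, 30.1722, 1.0306]
```

```bash
python3 -c "
from h import *
s=cur()[2];pickle.dump([(s['joint_positions'],s['ee_pos'],s['tcp_rot'])],open('st.pkl','wb'))"
python3 -m crank '[[0.01,-0.01,-0.02,3,10,0.3,0],[0.02,-0.02,-0.05,6,20,0.7,0],[0.031,-0.031,-0.077,9.5,30.2,1,0],[0.031,-0.031,-0.077,9.5,30.2,1,0],[0.031,-0.031,-0.077,9.5,30.2,1,0],[0.031,-0.031,-0.077,9.5,30.2,1,0]]'
python3 - <<'E'
from h import *
rep();s=cur()[2];L=pickle.load(open('st.pkl','rb'))
L+=[(np.array([-70.189,14.931,-7.980,67.190,0,90]),np.array([177.76,-493.46,303.15]),np.array([-179.9,0,19.81])),(s['joint_positions'],s['ee_pos'],s['tcp_rot'])]
pickle.dump(L,open('st.pkl','wb'))
print(go((-112,0,40),65))
E
```

```text
time: 2.4
ee_pos: [464.8, -24.3, 156.9]
tcp_rot: [154.9, -0.1, 74.7]
contact_force: [0.1, 0.7, -0.0]
finger_gap: -0.002
grip_force: 0.0
t 2.4 point [-112.8    1.1   90.2] dip 64.9 side 0.002 F(scale) [-0.1  0.7 -0. ] gap -0.002 grip 0.0 j [  0.   5. -52.   9.  -7. 104.]
[0.0006, -0.0012, -0.0501, -0.0597, 0.1295, -0.0504]
```

```bash
python3 -m crank '[[0.0006,-0.0012,-0.025,0,0,0,0],[0.0006,-0.0012,-0.05,0,0,0,0],[0.0006,-0.0012,-0.05,0,0,0,0],[0.008,-0.0032,-0.05,0,0,0,0],[0.015,-0.0052,-0.05,0,0,0,0],[0.015,-0.0052,-0.05,0,0,0,0]]'
python3 - <<'E'
from h import *
rep();s=cur()[2];L=pickle.load(open('st.pkl','rb'))
L.append((s['joint_positions'],s['ee_pos'],s['tcp_rot']));pickle.dump(L,open('st.pkl','wb'))
def fk(x,j):
    h,A,B,L2,Lw,Lt=x;q=np.radians(j);f=q[1]-q[2];t=f+q[3]
    r=A*np.sin(q[1])+B*np.cos(q[1])+L2*np.cos(f)+Lw*np.cos(t);z=h+A*np.cos(q[1])-B*np.sin(q[1])-L2*np.sin(f)-Lw*np.sin(t)
    R=Ro.from_euler("z",q[0])*Ro.from_euler("y",t)*Ro.from_euler("z",q[4])
    return Ro.from_euler("z",q[0]).apply([r,0,z])+Lt*R.apply([1,0,0])
g=lambda x:np.concatenate([fk(x,np.array(j))-p for j,p,_ in L])
o=least_squares(g,[130,300,60,300,70,150]);print(o.x.round(1),abs(o.fun).max())
E
```

```text
time: 3.15
ee_pos: [483.8, -29.8, 108.5]
tcp_rot: [154.7, -0.2, 74.7]
contact_force: [-0.3, 0.5, 0.3]
finger_gap: 0.0
grip_force: 0.0
t 3.15 point [-92.8   0.9  41.9] dip 64.7 side 0.003 F(scale) [-0.4  0.5  0.3] gap 0.0 grip 0.0 j [ -0.  12. -54.  -1.  -6. 104.]
[322.9 649.7 -54.3 459.7 243.9 243.5] 18.95716968362231
```

```bash
python3 -m crank '[[0,0,0,0,0,0,0],[0,0,0,0,0,0,0]]';python3 -c "
from h import *
rep()"; python3 -m crank '[[0.002,-0.0005,0,0,0,0,0],[0.004,-0.001,0,0,0,0,0],[0.004,-0.001,0,0,0,0,0]]';python3 -c "
from h import *
rep()"
```

```text
time: 3.4
ee_pos: [481.6, -29.7, 107.1]
tcp_rot: [154.9, -0.1, 74.7]
contact_force: [-0.3, 0.2, 0.2]
finger_gap: -0.001
grip_force: 0.0
t 3.4 point [-95.3   0.3  40.4] dip 64.9 side 0.002 F(scale) [-0.3  0.1  0.2] gap -0.001 grip 0.0 j [ -0.  12. -54.  -1.  -6. 104.]
time: 3.78
ee_pos: [486.1, -30.7, 107.1]
tcp_rot: [154.9, -0.1, 74.7]
contact_force: [0.5, -1.0, -0.0]
finger_gap: 0.001
grip_force: 0.0
t 3.77 point [-90.6   0.6  40.4] dip 64.9 side 0.002 F(scale) [ 0.7 -0.8 -0. ] gap 0.001 grip 0.0 j [ -0.  13. -54.  -1.  -6. 104.]
```

```bash
python3 -m crank '[[0.0015,-0.0004,0,0,0,0,0],[0.003,-0.0008,0,0,0,0,0],[0.003,-0.0008,0,0,0,0,0]]' >/dev/null;python3 -c "
from h import *
rep()"; python3 -m crank '[[0.0015,-0.0004,0,0,0,0,0],[0.003,-0.0008,0,0,0,0,0],[0.003,-0.0008,0,0,0,0,0]]'>/dev/null;python3 -c "
from h import *
rep()"; python3 -m crank '[[0.0015,-0.0004,0,0,0,0,0],[0.003,-0.0008,0,0,0,0,0],[0.003,-0.0008,0,0,0,0,0]]'>/dev/null;python3 -c "
from h import *
rep()"
```

```text
t 4.15 point [-87.5   0.6  40.5] dip 64.9 side 0.002 F(scale) [ 0.6 -0.8  0.9] gap 0.002 grip 0.0 j [ -1.  13. -53.  -1.  -6. 103.]
t 4.53 point [-85.3   0.5  40.1] dip 65.0 side 0.002 F(scale) [-2.1  0.7  1.3] gap -0.004 grip 1.0903611697722226 j [ -1.  13. -53.  -1.  -6. 103.]
t 4.9 point [-82.2   0.5  40. ] dip 65.0 side 0.002 F(scale) [-4.5  0.7  1.2] gap -0.003 grip 2.133829321246594 j [ -1.  13. -53.  -1.  -6. 103.]
```

```bash
python3 -m crank '[[0.0015,-0.0004,0,0,0,0,0],[0.003,-0.0008,0,0,0,0,0],[0.003,-0.0008,0,0,0,0,0]]' >/dev/null;python3 -c "
from h import *
rep()"; python3 -m crank '[[0.001,-0.0003,0,0,0,0,0],[0.0015,-0.0004,0,0,0,0,0],[0.0015,-0.0004,0,0,0,0,0],[0.0015,-0.0004,0,0,0,0,0]]'>/dev/null;python3 -c "
from h import *
rep()
from bench import r;import cv2
c=r.capture('wrist');p,R,s=cur();cv2.imwrite('pics/w2.png',c['img'][:,:,::-1]);print(wproj(c,p,R,w((-62,0,67))),wproj(c,p,R,w((-57,0,91))))
"
```

```text
t 5.28 point [-79.2   0.5  40. ] dip 65.0 side 0.002 F(scale) [-5.6 -0.   2.9] gap -0.002 grip 2.81972648575902 j [ -1.  14. -52.  -0.  -6. 103.]
t 5.78 point [-77.9   0.5  40. ] dip 65.0 side 0.002 F(scale) [-7.1 -0.4  5.1] gap 0.003 grip 3.2068680552765727 j [ -1.  14. -52.  -0.  -6. 103.]
[[393.87369094 352.73235141]] [[454.98708635 391.07739   ]]
```

View pics/w2.png

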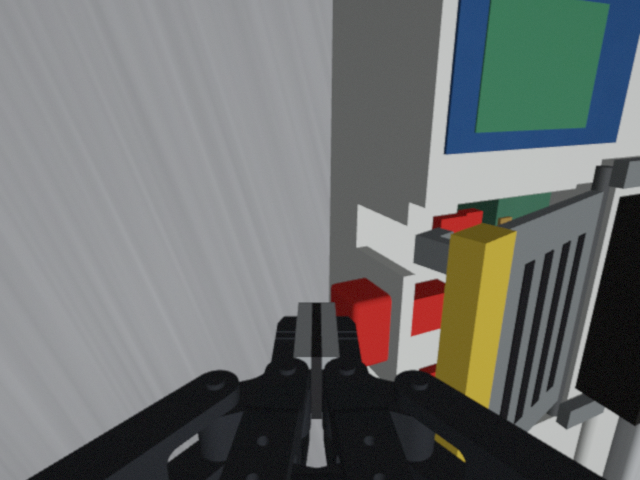

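The cover has popped: the yellow lip stands raised at (480,300) and a battery shows under it at (525,210). I'll back off the tab.

```bash
python3 -m crank '[[-0.01,0.0027,0,0,0,0,0],[-0.05,0.0137,0,0,0,0,0],[-0.05,0.0137,0.05,0,0,0,0.3],[-0.05,0.0137,0.08,0,0,0,0.3],[-0.05,0.0137,0.08,0,0,0,0.3],[-0.05,0.0137,0.08,0,0,0,0.3]]'
python3 - <<'E'
from h import *
rep();s=cur()[2];L=pickle.load(open('st.pkl','rb'))
L=L[:]+[(s['joint_positions'],s['ee_pos'],s['tcp_rot'])];pickle.dump(L,open('st.pkl','wb'))
for j,p,o in L: print(np.round(j,1),np.round(p,1),np.round(Ro.from_euler("xyz",o,degrees=True).as_matrix()[:,2],3))
def fk(x,j,sg,ret=0):
    h,A,B,L2,Lw,Lt=x;q=np.radians(j);f=q[1]-q[2];t=f+q[3]
    r=A*np.sin(q[1])+B*np.cos(q[1])+L2*np.cos(f)+Lw*np.cos(t);z=h+A*np.cos(q[1])-B*np.sin(q[1])-L2*np.sin(f)-Lw*np.sin(t)
    R=Ro.from_euler("z",q[0])*Ro.from_euler("y",t)*Ro.from_euler("z",sg*q[4])
    a=R.apply([1,0,0])
    return a if ret else Ro.from_euler("z",q[0]).apply([r,0,z])+Lt*a
for sg in(1,-1):
    for j,p,o in L:print(fk(np.ones(6),np.array(j),sg,1).round(3),end='')
    g=lambda x:np.concatenate([fk(x,np.array(j),sg)-p for j,p,_ in L])
    o=least_squares(g,[130,300,60,300,70,150]);print(sg,o.x.round(1),abs(o.fun).max())
E
```

```text
time: 6.58
ee_pos: [449.5, -20.6, 187.1]
tcp_rot: [154.8, -0.1, 74.7]
contact_force: [-0.2, -0.1, -0.3]
finger_gap: 0.304
grip_force: 0.0
t 6.58 point [-128.5    0.6  120.4] dip 64.8 side 0.002 F(scale) [-0.2 -0.1 -0.3] gap 0.304 grip 0.0 j [  1.   1. -50.  14.  -7. 105.]
[ 15.7  -4.2 -73.5 -31.2 -27.  108.6] [434.8   5.5 233.3] [ 0.798 -0.247 -0.55 ]
[-70.2  14.9  -8.   67.2   0.   90. ] [ 177.8 -493.5  303.2] [-0.001  0.002 -1.   ]
[  0.5   5.4 -51.8   8.5  -6.6 104.4] [464.8 -24.3 156.9] [ 0.41  -0.111 -0.905]
[ -0.4  12.4 -54.1  -1.1  -6.2 103.7] [483.8 -29.8 108.5] [ 0.413 -0.111 -0.904]
[  1.1   1.  -50.4  14.3  -6.8 105. ] [449.5 -20.6 187.1] [ 0.41  -0.111 -0.905]
[ 0.798 -0.247 -0.55 ][-0.001  0.002 -1.   ][ 0.41  -0.111 -0.905][ 0.413 -0.111 -0.904][ 0.41  -0.111 -0.905]1 [337.4 599.3 -25.4 445.4 209.1 243.5] 20.13826890123218
[ 0.553  0.626 -0.55 ][-0.001  0.002 -1.   ][ 0.408  0.118 -0.905][ 0.414  0.105 -0.904][ 0.406  0.127 -0.905]-1 [ 228.5  685.5  -22.4  422.   676.8 -240.6] 18.336849784545734
```

```bash
cat > fk.py <<'E'
from h import *
L=pickle.load(open('st.pkl','rb'))
def fk(x,j):
    h,A,B,L2,C,Lw,Lt,r0=x;q=np.radians(j);f=q[1]-q[2];t=f+q[3]
    r=r0+A*np.sin(q[1])+B*np.cos(q[1])+L2*np.cos(f)+C*np.sin(f)+Lw*np.cos(t);z=h+A*np.cos(q[1])-B*np.sin(q[1])-L2*np.sin(f)+C*np.cos(f)-Lw*np.sin(t)
    R1=Ro.from_euler("z",q[0]);a=(R1*Ro.from_euler("y",t)*Ro.from_euler("z",q[4])).apply([1,0,0])
    return R1.apply([r,0,z])+Lt*a,a
x0=np.array([130,300,60,300,0,70,150,0.])
g=lambda x:np.concatenate([fk(x,np.array(j))[0]-p for j,p,_ in L]+[(x-x0)*.003])
X=least_squares(g,x0);
lo=np.array([-159,-47,-73,-108,-90]);hi=np.array([159,98,78,121,84])
def ik(p,a):
    b=None
    for s in([0,10,-50,0,0],[0,40,-30,-40,0],[0,-10,-70,-50,-20]):
        o=least_squares(lambda j:np.r_[fk(X.x,j)[0]-p,200*(fk(X.x,j)[1]-a)],s,bounds=(lo,hi))
        if b is None or o.cost<b.cost:b=o
    return b
E
python3 - <<'E'
from fk import *
print(X.x.round(1),abs(X.fun[:15]).max())
for th in(5,15.5,25,40,60,80,90,100):   # cover angle; tip 12mm onto lip edge
    f=np.radians(th);
    for rad in(80,): 
        tip=w((30-rad*np.cos(f),0,68+rad*np.sin(f)));R=rot(th);p=tip-73*R[:,2]
        o=ik(p,R[:,2]);print(th,o.x.round(0),round(o.cost,2))
E
```

```text
[ 2.183e+02  5.671e+02  1.000e-01  3.859e+02  6.050e+01  1.208e+02
  2.478e+02 -0.000e+00] 0.009470784304625113
5 [  23.   60.  -73. -108.  -60.] 5483.99
15.5 [ 14.  28. -73. -61. -35.] 3055.49
25 [  7.  20. -73. -55. -22.] 977.4
40 [  2.  12. -68. -38. -13.] 0.0
60 [ -2.   9. -41.  10.  -6.] 0.0
80 [ -5.  20. -14.  46.  -2.] 0.0
90 [-6. 28.  0. 62. -0.] 0.0
100 [-7. 37. 16. 78.  1.] 0.0
```

```bash
cat >> fk.py <<'E'
def hook(th,phi,s=9,t=10):
    q=np.radians(th);E=np.array([30-92*np.cos(q)-6*np.sin(q),68+92*np.sin(q)-6*np.cos(q)])
    f=np.radians(phi);a=np.array([np.cos(f),-np.sin(f)]);n=np.array([np.sin(f),np.cos(f)])
    T=E-t*n+s*a;return (T[0],0,T[1])
E
python3 - <<'E'
from fk import *
for phi in(36,40,43):
    T=np.array(hook(15.5,phi));
    for dx in(-40,0):
        tip=w(T+[dx,0,-3]);R=rot(phi);o=ik(tip-73*R[:,2],R[:,2]);print(phi,T.round(1),dx,o.x.round(0),round(o.cost,2))
p,R,s=cur();b=(p,R,s)
print(go((-105,0,100),43,73,b),go((-105,0,70),43,73,b))
E
```

```text
36 [-58.9   0.   73.4] -40 [  8.  14. -73. -39. -20.] 613.31
36 [-58.9   0.   73.4] 0 [  5.  19. -73. -49. -17.] 225.35
40 [-59.8   0.   73.4] -40 [  7.  13. -73. -38. -17.] 235.97
40 [-59.8   0.   73.4] 0 [  3.  19. -73. -48. -14.] 30.35
43 [-60.5   0.   73.4] -40 [  5.  13. -73. -38. -15.] 67.24
43 [-60.5   0.   73.4] 0 [  3.  17. -72. -45. -13.] 0.0
[0.001, -0.0008, -0.0367, -5.8843, -21.0353, -0.0601] [0.001, -0.0008, -0.0667, -5.8843, -21.0353, -0.0601]
```

Run:
```python
from fk import *
T=np.array(hook(15.5,50,13))
for d in((-45,0,25),(-45,0,-3),(0,0,-3)):
    tip=w(T+d);R=rot(50);o=ik(tip-73*R[:,2],R[:,2]);print((T+d).round(1),o.x.round(0),round(o.cost,2))
b=cur()
for d in((-45,0,25),(-45,0,-3)):print(go(T+d,50,73,b))
```

```text
[-104.6    0.    95.4] [  4.   5. -67. -20. -12.] 0.0
[-104.6    0.    67.4] [  4.  10. -69. -28. -12.] 0.0
[-59.6   0.   67.4] [  1.  13. -64. -26. -11.] 0.0
[0.0076, -0.0026, -0.0352, -4.0332, -14.2845, -0.0535]
[0.0076, -0.0026, -0.0632, -4.0332, -14.2845, -0.0535]
```

Closing fingers and moving to the point in front of the lip.

```bash
python3 -m crank '[[0.0038,-0.0013,-0.015,-2,-7.1,0,0],[0.0076,-0.0026,-0.035,-4,-14.3,-0.1,0],[0.0076,-0.0026,-0.063,-4,-14.3,-0.1,0],[0.0076,-0.0026,-0.063,-4,-14.3,-0.1,0],[0.0076,-0.0026,-0.063,-4,-14.3,-0.1,0],[0.0076,-0.0026,-0.063,-4,-14.3,-0.1,0]]' >/dev/null
python3 - <<'E'
from fk import *
rep()
from bench import r;import cv2
c=r.capture('wrist');p,R,s=cur();rep();cv2.imwrite('pics/w3.png',c['img'][:,:,::-1])
T=np.array(hook(15.5,50,13));print(go(T+[0,0,-3],50))
for th in(10,15.5,20):
    q=np.radians(th)
    for x,z in((-92,-6),(-92,4)):
        print(th,x,z,[wproj(c,p,R,w((30+x*np.cos(q)+z*np.sin(q),y,68-x*np.sin(q)+z*np.cos(q)))).round(0).tolist()[0] for y in(48,-48)])
E
```

```text
t 7.33 point [-103.2    0.4   69.2] dip 49.9 side 0.001 F(scale) [0.3 0.7 0.8] gap -0.002 grip 0.0 j [  4.  10. -69. -28. -12. 105.]
t 7.38 point [-103.2    0.4   69.3] dip 49.9 side 0.001 F(scale) [ 0.  -0.4 -0.6] gap -0.0 grip 0.0 j [  4.  10. -69. -28. -12. 105.]
[0.0421, -0.012, -0.0018, -0.0595, 0.1502, 0.0487]
10 -92 -6 [[414.0, 189.0], [399.0, 394.0]]
10 -92 4 [[439.0, 192.0], [419.0, 404.0]]
15.5 -92 -6 [[435.0, 192.0], [417.0, 403.0]]
15.5 -92 4 [[462.0, 196.0], [439.0, 412.0]]
20 -92 -6 [[455.0, 195.0], [432.0, 410.0]]
20 -92 4 [[483.0, 198.0], [456.0, 418.0]]
```

View pics/w3.png

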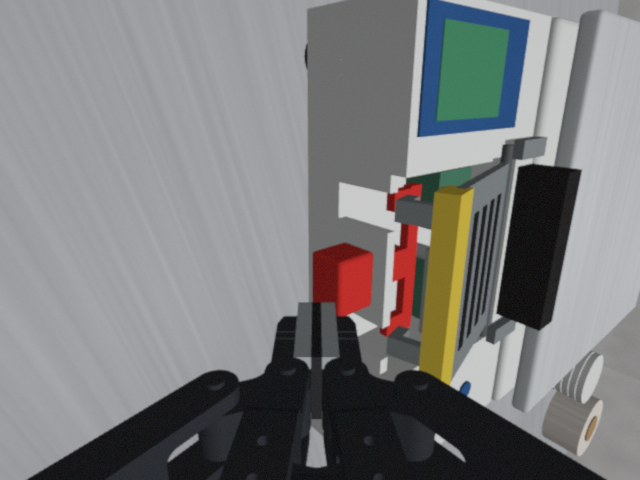

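The lip's front face runs from (438,187) at its +y end, matching the 15.5° prediction of (435,192). So the gap under the lip is where I expected it. Going in beneath it.

```bash
python3 -m crank '[[0.015,-0.0045,-0.002,0,0,0,0],[0.03,-0.0085,-0.002,0,0,0,0],[0.042,-0.012,-0.002,0,0,0,0],[0.042,-0.012,-0.002,0,0,0,0],[0.042,-0.012,-0.002,0,0,0,0]]' >/dev/null
python3 - <<'E'
from fk import *
rep()
b=cur()
for th in np.linspace(15.5,99,15):
    u=(th-15.5)/83.5;phi=50+46*u
    T=hook(th,phi,13-4*u);g=go(T,phi,73,b);R=rot(phi);o=ik(w(T)-73*R[:,2],R[:,2])
    print(round(th),np.round(g,3).tolist(),np.round(T,0).tolist(),round(o.cost,2))
E
```

```text
t 8.0 point [-61.6  -0.7  65.1] dip 50.1 side -0.0 F(scale) [ 0.9 -0.2  0.1] gap -0.004 grip 0.0 j [  1.  13. -65. -27. -11. 103.]
16 [0.002, 0.0, 0.005, -0.046, -0.107, 0.048] [-60.0, 0.0, 70.0] 0.0
21 [0.006, -0.001, 0.017, 0.825, 3.061, 0.049] [-58.0, 0.0, 80.0] 0.0
27 [0.012, -0.003, 0.029, 1.697, 6.229, 0.049] [-56.0, 0.0, 89.0] 0.0
33 [0.019, -0.004, 0.04, 2.568, 9.397, 0.05] [-53.0, 0.0, 98.0] 0.0
39 [0.026, -0.006, 0.051, 3.44, 12.565, 0.05] [-49.0, 0.0, 107.0] 0.0
45 [0.035, -0.009, 0.06, 4.312, 15.733, 0.05] [-43.0, 0.0, 115.0] 0.0
51 [0.044, -0.011, 0.069, 5.184, 18.9, 0.051] [-38.0, 0.0, 122.0] 0.0
57 [0.054, -0.014, 0.077, 6.055, 22.068, 0.051] [-31.0, 0.0, 129.0] 0.0
63 [0.065, -0.017, 0.084, 6.927, 25.236, 0.051] [-24.0, 0.0, 135.0] 0.0
69 [0.076, -0.02, 0.09, 7.799, 28.404, 0.052] [-16.0, 0.0, 140.0] 0.0
75 [0.088, -0.024, 0.095, 8.671, 31.572, 0.052] [-8.0, 0.0, 144.0] 0.0
81 [0.1, -0.027, 0.099, 9.542, 34.74, 0.052] [1.0, 0.0, 147.0] 0.0
87 [0.113, -0.03, 0.102, 10.414, 37.908, 0.052] [9.0, 0.0, 150.0] 0.0
93 [0.126, -0.034, 0.103, 11.286, 41.076, 0.052] [18.0, 0.0, 151.0] 0.0
99 [0.139, -0.037, 0.103, 12.158, 44.244, 0.052] [28.0, 0.0, 152.0] 0.0
```

```bash
python3 -m crank '[[0.002,0,0.005,0,0,0,0],[0.006,-0.001,0.017,0.8,3.1,0,0],[0.012,-0.003,0.029,1.7,6.2,0,0],[0.019,-0.004,0.04,2.6,9.4,0,0],[0.026,-0.006,0.051,3.4,12.6,0,0],[0.035,-0.009,0.06,4.3,15.7,0,0],[0.044,-0.011,0.069,5.2,18.9,0,0],[0.054,-0.014,0.077,6.1,22.1,0,0],[0.054,-0.014,0.077,6.1,22.1,0,0]]' >/dev/null
python3 - <<'E'
from fk import *
rep()
from bench import r;import cv2
c=r.capture('scene');cv2.imwrite('pics/s2.png',cv2.resize(c['img'][200:380,180:380],None,fx=3,fy=3,interpolation=2)[:,:,::-1])
E
```

```text
t 9.12 point [-28.6   0.8 130.3] dip 72.8 side 0.001 F(scale) [-0.7  0.1  0.2] gap 0.0 grip 0.2594089228659868 j [ -4.  13. -30.  30.  -3. 101.]
```

View pics/s2.png

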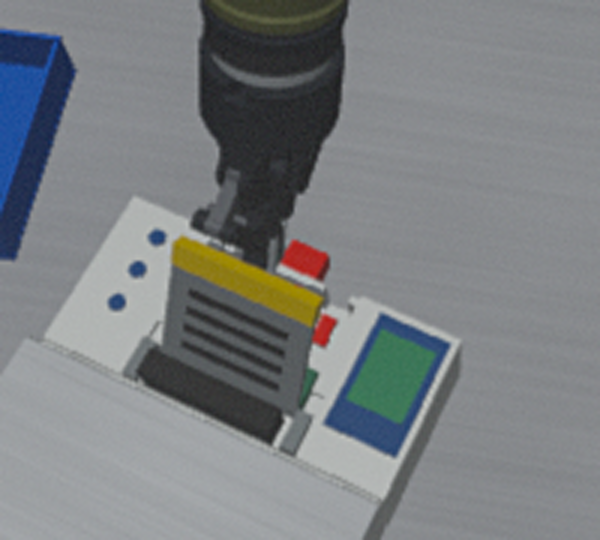

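The crop shows the cover half up on the finger: lip at about (248,280), pins still in place. Continuing past upright onto the rest.

```bash
python3 -m crank '[[0.011,-0.003,0.007,0.9,3.1,0,0],[0.022,-0.006,0.013,1.7,6.3,0,0],[0.034,-0.01,0.018,2.6,9.5,0,0],[0.046,-0.013,0.022,3.5,12.6,0,0],[0.053,-0.015,0.024,3.9,14.2,0,0],[0.059,-0.016,0.025,4.3,15.8,0,0],[0.065,-0.018,0.0255,4.7,17.4,0,0],[0.072,-0.02,0.026,5.2,19,0,0],[0.078,-0.0215,0.026,5.6,20.5,0,0],[0.083,-0.0228,0.026,5.9,21.5,0,0],[0.083,-0.0228,0.026,5.9,21.5,0,0],[0.083,-0.0228,0.026,5.9,21.5,0,0]]' >/dev/null; python3 -c "
from h import *
rep()"; python3 -m crank '[[-0.015,0.004,0,0,0,0,0],[-0.05,0.0137,0.01,0,0,0,0.2],[-0.05,0.0137,0.08,0,0,0,0.5],[-0.05,0.0137,0.1,0,0,0,0.5],[-0.05,0.0137,0.1,0,0,0,0.5],[-0.05,0.0137,0.1,0,0,0,0.5]]'>/dev/null;  python3 - <<'E'
from fk import *
from bench import r;import cv2
rep()
c=r.capture('scene');a=cv2.resize(c['img'][230:350,200:340],None,fx=3,fy=3,interpolation=2)
b=r.capture('top')['img'];b=cv2.resize(b[100:220,280:420],None,fx=3,fy=3,interpolation=2)
cv2.imwrite('pics/s3.png',np.hstack([a,b])[:,:800,::-1])
E
```

```text
t 10.68 point [ 26.5   0.4 151.6] dip 95.3 side 0.0 F(scale) [ 0.3 -0.4 -0.1] gap 0.002 grip 0.0 j [-7. 32.  7. 70.  1. 99.]
t 11.43 point [-25.2   0.3 251.2] dip 95.3 side 0.0 F(scale) [-0.4  0.3 -0.4] gap 0.499 grip 0.0 j [-6. 24.  9. 80.  1. 99.]
```

View pics/s3.png

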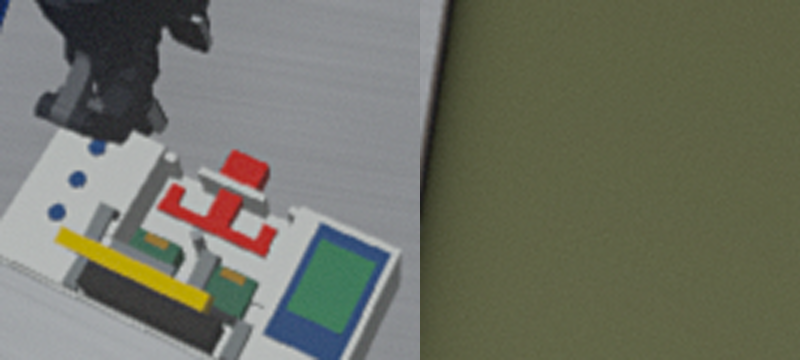

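The cover stands open, its lip top edge from crop (60,232) to (210,305), leaning on the black rest. I'll fit its angle from these pixels and plan the pinch from above.

```bash
cat >> fk.py <<'E'
def cov(x,y,z,th,dx=0,dz=0):
    q=np.radians(th);return (30+dx+x*np.cos(q)+z*np.sin(q),y,68+dz-x*np.sin(q)+z*np.cos(q))
E
python3 - <<'E'
from fk import *
q=lambda x,y:np.array([x,y])/3+[200,230]-.33
# top-edge corners seen: front (robot side, z=-6) & back (z=4) of end face x=-92
obs=[(48,q(207,311)),(-48,q(55,238)),(48,q(213,298)),(-48,q(60,227))]
for th in(96,99,102,105):
    print(th,[(proj("scene",w(cov(-92,y,z,th)))[0]*1-o[1]).round(1).tolist() for (y,z),o in zip([(48,4),(-48,4),(48,-6),(-48,-6)],obs)])
b=cur()
for x in(-130,-83):
    T=cov(x,0,-1,102);R=rot(102);print(np.round(T,1),go(T,102,73,b),ik(w(T)-73*R[:,2],R[:,2]).cost)
E
```

```text
96 [[0.5, -5.6], [1.6, -4.3], [1.3, -6.7], [2.9, -5.8]]
99 [[-0.8, -2.9], [0.2, -1.7], [-0.0, -4.1], [1.4, -3.3]]
102 [[-2.1, -0.2], [-1.1, 0.9], [-1.4, -1.5], [0.0, -0.8]]
105 [[-3.3, 2.6], [-2.4, 3.6], [-2.7, 1.2], [-1.4, 1.8]]
[ 56.1   0.  195.4] [0.0866, -0.024, -0.0563, 1.7539, 6.3496, 0.0609] 2.1240326392108624e-27
[ 46.3   0.  149.4] [0.0771, -0.0214, -0.1023, 1.7539, 6.3496, 0.0609] 9.654991878516404e-27
```

```bash
python3 -m crank '[[0.05,-0.014,-0.01,1,3,0,0.4],[0.087,-0.024,-0.035,1.75,6.3,0,0.4],[0.087,-0.024,-0.056,1.75,6.3,0,0.4],[0.087,-0.024,-0.056,1.75,6.3,0,0.4],[0.087,-0.024,-0.056,1.75,6.3,0,0.4]]' >/dev/null
python3 - <<'E'
from fk import *
rep();print(go(cov(-83,0,-1,102),102))
E
```

```text
t 12.15 point [ 56.8   0.3 197.8] dip 101.8 side 0.001 F(scale) [-0.1  0.1 -0.7] gap 0.399 grip 0.0 j [-8. 40. 27. 89.  2. 98.]
[-0.01, 0.0025, -0.0484, 0.0211, 0.1821, 0.0613]
```

```bash
python3 -m crank '[[-0.005,0.0012,-0.024,0,0.2,0,0.4],[-0.01,0.0025,-0.042,0,0.2,0,0.4],[-0.01,0.0025,-0.048,0,0.2,0,0.4],[-0.01,0.0025,-0.048,0,0.2,0,0.4]]' >/dev/null; python3 -c "
from h import *
rep()"; python3 -m crank '[[0,0,0,0,0,0,0.3],[0,0,0,0,0,0,0.2],[0,0,0,0,0,0,0.1],[0,0,0,0,0,0,0],[0,0,0,0,0,0,0],[0,0,0,0,0,0,0]]' 40 >/dev/null
python3 - <<'E'
from h import *
rep()
from bench import r;import cv2
c=r.capture('wrist');cv2.imwrite('pics/w4.png',c['img'][:,:,::-1])
E
```

```text
t 12.65 point [4.690e+01 1.000e-01 1.506e+02] dip 101.9 side 0.0 F(scale) [ 0.3 -1.  -0.1] gap 0.401 grip 0.0 j [-7. 39. 20. 82.  2. 98.]
t 13.4 point [ 47.1   0.  149.6] dip 101.9 side 0.0 F(scale) [1.1 0.7 4.8] gap 0.098 grip 40.107046365737915 j [-7. 39. 20. 82.  2. 98.]
```

View pics/w4.png

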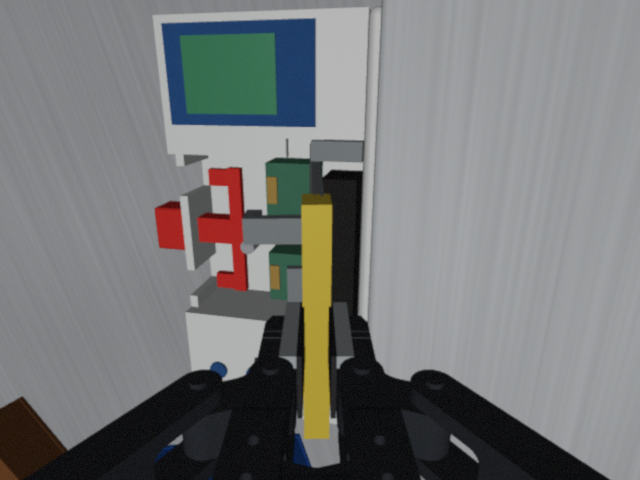

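The lip (yellow, 302–332 wide at (317,300)) is held squarely between the pads. Drawing out 11 mm toward scale −x, then lifting.

```bash
python3 -m crank '[[0,0,0,0,0,0,0],[-0.004,0.0011,0,0,0,0,0],[-0.008,0.0022,0,0,0,0,0],[-0.0106,0.0029,0,0,0,0,0],[-0.0106,0.0029,0,0,0,0,0],[-0.0106,0.0029,0,0,0,0,0]]' 60 >/dev/null; python3 -c "
from h import *
rep()"; python3 -m crank '[[0,0,0.003,0,0,0,0],[0,0,0.006,0,0,0,0],[0,0,0.01,0,0,0,0],[0,0,0.01,0,0,0,0]]' >/dev/null; python3 -c "
from h import *
rep()"
```

```text
t 14.2 point [ 37.1   0.  150.1] dip 101.8 side 0.0 F(scale) [2.8 0.3 6.7] gap 0.09 grip 62.44643211364746 j [-7. 38. 17. 81.  2. 98.]
t 14.7 point [ 3.570e+01 -1.000e-01  1.591e+02] dip 102.0 side -0.0 F(scale) [-1.7 -0.6 -0.4] gap 0.088 grip 61.45293474197388 j [-7. 38. 18. 82.  2. 98.]
```

```bash
python3 -m crank '[[0,0,0.015,0,0,0,0],[0,0,0.035,0,0,0,0],[0,0,0.06,0,0,0,0],[0,0,0.08,0,0,0,0],[0,0,0.08,0,0,0,0],[0,0,0.08,0,0,0,0]]' >/dev/null
python3 - <<'E'
from fk import *
rep()
im=[("top",(-80,95),(438,269)[0:2] and (434,197)),]
# rim corners (bin frame, z=50) in the top view: far-left, far-right, near-right, near-left
T={(80,95):(434,197),(80,-95):(523,193),(-80,-95):(531,265),(-80,95):(438,269)}
def f(p):
    c,s=np.cos(p[2]),np.sin(p[2])
    return np.concatenate([proj("top",np.array([p[0]+c*x-s*y,p[1]+s*x+c*y,50.]))[0]-q for (x,y),q in T.items()])
o=least_squares(f,[472,-350,0]);print(o.x[:2].round(1),np.degrees(o.x[2]),o.fun.round(1))
C=o.x[:2];b=cur();ex=RZ[:,0]
for phi,k,z in((102,0,150),(75,20,130),(50,42,90),(50,42,40),(50,42,14)):
    P=np.r_[C+k*ex[:2],z];R=rot(phi);q=ik(P-156*R[:,2],R[:,2])
    print(phi,z,P.round(0),go(loc(P),phi,156,b),q.x.round(0),round(q.cost,2))
E
```

```text
t 15.45 point [ 35.7  -0.  238.8] dip 102.0 side -0.0 F(scale) [ 0.5 -0.1 -1.2] gap 0.088 grip 61.47817254066467 j [-7. 37. 28. 93.  2. 98.]
[ 469.3 -347.9] 1.3287641211816383 [ 0.9 -0.8 -2.1  0.7 -1.5  0.8  2.7 -0.5]
102 150 [ 469. -348.  150.] [-0.1517, -0.2797, -0.0082, 0.0203, -0.0269, 0.065] [-34.  32.  17.  87.  -4.] 0.0
75 130 [ 489. -353.  130.] [-0.2026, -0.2657, -0.0301, -7.1467, -26.0583, 0.0701] [-40.  11. -18.  47.   6.] 0.0
50 90 [ 510. -359.   90.] [-0.2391, -0.2557, -0.1013, -13.7838, -50.1612, 0.0726] [-48.   5. -50.  -1.  20.] 0.0
50 40 [ 510. -359.   40.] [-0.2391, -0.2557, -0.1513, -13.7838, -50.1612, 0.0726] [-48.  11. -55. -11.  20.] 0.0
50 14 [ 510. -359.   14.] [-0.2391, -0.2557, -0.1773, -13.7838, -50.1612, 0.0726] [-48.  14. -57. -16.  20.] 0.0
```

```bash
python3 -m crank '[[-0.03,-0.06,0,0,0,0,0],[-0.07,-0.12,0,0,0,0,0],[-0.11,-0.19,0,0,0,0,0],[-0.15,-0.26,0,-1.8,-6.5,0,0],[-0.176,-0.273,-0.02,-3.6,-13,0,0],[-0.19,-0.27,-0.025,-5.4,-19.5,0,0],[-0.203,-0.266,-0.03,-7.1,-26.1,0,0],[-0.215,-0.263,-0.05,-9,-32.5,0,0],[-0.227,-0.259,-0.075,-11,-40,0,0],[-0.239,-0.256,-0.101,-13.8,-50.2,0,0],[-0.239,-0.256,-0.101,-13.8,-50.2,0,0],[-0.239,-0.256,-0.125,-13.8,-50.2,0,0],[-0.239,-0.256,-0.125,-13.8,-50.2,0,0]]' >/dev/null
python3 - <<'E'
from fk import *
rep(156);p,R,s=cur();print("pins",(p+156*R[:,2]).round(1))
from bench import r;import cv2
c=r.capture('scene');cv2.imwrite('pics/s5.png',cv2.resize(c['img'][130:330,60:320],None,fx=2.5,fy=2.5,interpolation=2)[:,:,::-1])
E
```

```text
t 17.07 point [ -14.8 -308.4   62.2] dip 50.3 side 0.002 F(scale) [ 0.2 -0.2 -0.4] gap 0.091 grip 61.4534068107605 j [-48.   8. -53.  -6.  20.  64.]
pins [ 507.3 -356.7   62.8]
```

View pics/s5.png

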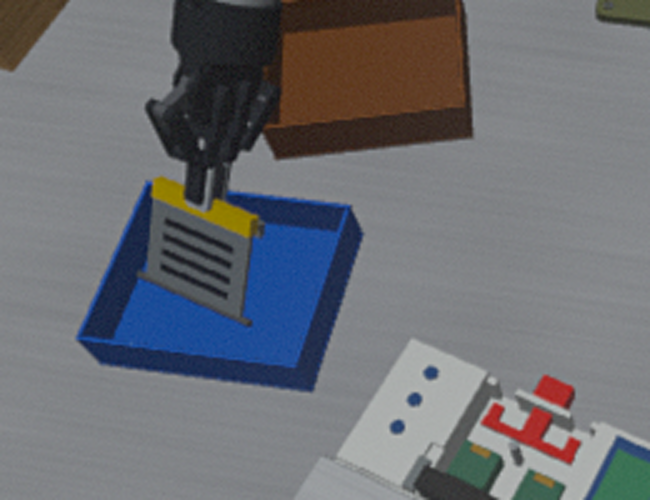

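The cover hangs over the blue bin, with its pins from (140,275) to (250,322) in the crop. I'll centre it by 8 mm, lower it and watch the force.

```bash
python3 -m crank '[[0,0.008,-0.02,0,0,0,0],[0,0.008,-0.038,0,0,0,0],[0,0.008,-0.046,0,0,0,0],[0,0.008,-0.049,0,0,0,0],[0,0.008,-0.049,0,0,0,0]]' >/dev/null; python3 -c "
from h import *
rep(156)"; python3 -m crank '[[0,0,-0.002,0,0,0,0],[0,0,-0.004,0,0,0,0],[0,0,-0.004,0,0,0,0]]' >/dev/null; python3 -c "
from h import *
rep(156)"
```

```text
t 17.75 point [ -12.8 -302.9   17.7] dip 49.9 side -0.001 F(scale) [-0.6 -0.7 -0.9] gap 0.093 grip 61.449798345565796 j [-47.  13. -58. -16.  20.  64.]
t 18.12 point [ -13.6 -302.5   13. ] dip 50.0 side -0.0 F(scale) [-0.6  0.8 -0.7] gap 0.09 grip 61.4498770236969 j [-47.  14. -58. -17.  20.  64.]
```

```bash
python3 -m crank '[[0,0,-0.002,0,0,0,0],[0,0,-0.0045,0,0,0,0],[0,0,-0.0045,0,0,0,0]]' >/dev/null; python3 -c "
from h import *
rep(156)"; python3 -m crank '[[0,0,0,0,0,0,0.1],[0,0,0,0,0,0,0.2],[0,0,0,0,0,0,0.3],[0,0,0,0,0,0,0.4],[0,0,0,0,0,0,0.4],[-0.012,0.0033,0.015,0,0,0,0.4],[-0.025,0.007,0.031,0,0,0,0.4],[-0.06,0.0165,0.075,0,0,0,0.4],[-0.08,0.022,0.15,0,0,0,0.4],[-0.08,0.022,0.2,0,0,0,0.4],[-0.08,0.022,0.2,0,0,0,0.4],[-0.08,0.022,0.2,0,0,0,0.4],[-0.08,0.022,0.2,0,0,0,0.4]]'
python3 - <<'E'
from fk import *
from bench import r;import cv2
a=r.capture('scene')['img'];b=r.capture('top')['img']
cv2.imwrite('pics/s6.png',np.hstack([cv2.resize(a[170:320,60:220],None,fx=2.5,fy=2.5,interpolation=2),cv2.resize(b[160:310,400:560],None,fx=2.5,fy=2.5,interpolation=2)])[:,:,::-1])
E
```

```text
t 18.5 point [ -13.7 -302.4    8.1] dip 50.0 side -0.0 F(scale) [ 0.3  0.2 -0.6] gap 0.094 grip 61.449830532073975 j [-47.  14. -58. -18.  20.  64.]
time: 20.12
ee_pos: [332.7, -301.9, 326.3]
tcp_rot: [140.1, -0.2, 74.6]
contact_force: [-0.3, -0.0, -0.6]
finger_gap: 0.404
grip_force: 0.0
```

View pics/s6.png

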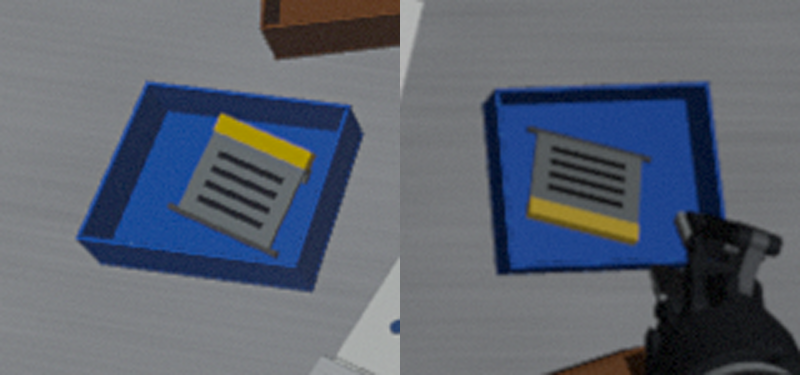

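Both views show the cover lying flat inside the blue bin, with its lip at left-crop (262,140) and its pin line at (225,230), and the gripper is clear of it. Handing in.

```bash
python3 -c "
from bench import r
print(r.finish_job())"
```

```text
the job is handed in; nothing more can be done
None
```

I pressed the tab until the cover popped, swung it open onto the black rest, unhooked it and laid it flat in the blue bin. I kept the arm away from the jars and handed the job in at about 20 s; no verdict came back.

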